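Lay out the bedside corner

ROBOT

A 6-joint arm with a two-finger parallel gripper is mounted at the origin on the work surface. World frame = base frame: x ahead of the robot, y to its left, z up, the work surface at z = 0. Lengths are in m, angles in rad, forces in N, time in s.
With the tool pointing down it reaches from about 0.225 to 0.875 m from the base axis. Payload 3.4 kg.
Tool frame: the origin (TCP) lies midway between the tips of the shut fingers; the grasp point (between the pads) lies 19 mm behind it; z points along the fingers, y is the line along which they close (so a half turn about z gives the same grasp; the last joint's range is limited). The gripper opens to 85 mm and grips with 20 to 120 N. Pads are 22 mm wide; open, the fingers measure 114 mm over their backs; the gripper's body (76 mm by 85 mm) begins 54 mm behind the grasp point. The pads swing forward as they close: fully open they stand 13 mm farther back than shut.
Start: joints at [1.095, 0.276, 1.505, -0, 1.361, -0.121], TCP at [0.2, 0.539, 0.231] pointing down, gripper open.
Joint ranges: [-2.89, 2.89], [-0.75, 2.08], [0.22, 2.7], [-1.18, 4.32], [0.11, 2.71], [-2.7, 2.7]. Speed limits (rad/s): [2.57, 2.57, 3.14, 3.14, 3.14, 3.14].

INTERFACE

Orientations are given as a unit quaternion [w, x, y, z].
In Python, from workcell import r gives the robot as it stands.
- The arm moves only by the shell command python3 -m creep 'ROWS' [FORCE]. ROWS is JSON, a list of rows, each a list of 3 entries, a list of its own where there are three numbers: the shift along the tool's x, y, z in m, then the turn, a rotation vector about the tool's x, y, z in rad, then the opening, from -1 (shut) to 1 (fully open). A call has 1 to 10 rows; each row is the pose to reach, as a shift and turn from the pose commanded when the call began, along the tool's axes at that moment; what a row does not reach only later rows make up. A row lasts 1/10 s, in which the tool goes at most 50 mm and 8.59 degrees, less where a joint would pass 70% of its speed; a pose out of reach is approached as far as the arm can. A call with a gripper value outside its range is refused whole. The fingers move at their own pace and stop on an object; FORCE is the grip in N (left out, the last holds). Time passes only in rows, so rows that repeat a pose let the fingers close. It gives the time, the measured TCP pose, the force, the opening and the grip force at its end, in the units of the state.
- r.sense(): the state, without advancing time (a new reading comes with each control period).
- r.camera(name): name is "scene" or "top" or "wrist"; returns the picture (480x640x3 uint8, blue, green, red); there is no depth.
- r.calibration(name): a dict with "fx", "fy", "cx", "cy" (pixels), "camera_from_world" (4x4, takes a point from world to camera coordinates); the wrist camera has in their place "hand_eye" (4x4, takes a point from camera to tool coordinates, whose origin is the TCP and whose axes are the flange's). Camera axes: x right, y up, looking along -z (the intrinsics and any distortion apply to the point x, -y, -z); pixel columns grow to the right and rows downward; lengths in m; the calibration is good to about 2 mm. The wrist camera is an equidistant fisheye: a pixel r from the principal point sees the ray r / f radians off the axis. A picture is of the moment at which its call begins: read the wrist's pose just before it. calibration takes no time and is no camera call.
- r.hand_in(): hands the job in; it is judged then, once.
The state is a dict: "time": time; "joint_positions": joint angles; "joint_velocities": joint speeds; "effort": joint torques, N m; "ee_pos": TCP position; "eef_rot": TCP orientation; "ft_force": force on the tool from outside, world axes, zero at the start; "wrist_torque": the same for the moment, N m; "finger_gap": finger opening in m; "gripper_force": force on a finger pad.
Only numpy, scipy, OpenCV 4.12 (cv2) and the standard library are available. Lean on these libraries where they do the work, as an engineer would, in place of code of your own. Each camera call takes 0.05 s, during which the arm holds its last target. There are 200 camera calls.

TASK

Lay out the bedside for the next guest: stand the travel mug in the middle of the red coaster and the pump bottle in the middle of the blue tile, with the grey ring dish on the mat exactly midway between them. Lay the nail brush, bristles down, on top of the soap tin, centred and lined up with it lengthwise, and lay the blue pen on the notebook, centred and lined up with its long side. Do not tip over the mug, the bottle or the dish.

Things in the scene. Friction and masses are not known exactly. Their poses are not given: they have to be found in the camera images.
- mug: loose stainless steel travel mug, a plain upright cylinder 64 mm in diameter, with a black lid and a small grey-tipped lever lying on it; 149 mm tall over all (steel to 128, lid to 140), about 0.26 kg. Origin: centre of its underside; z up its axis.
- bottle: loose white plastic pump dispenser, shut and empty (about 0.06 kg): round body 54 mm in diameter and straight-sided from 0 to 100 mm, orange pump above it to 132 mm, whose nozzle points along its x and ends 36 mm from the axis, 122 to 131 mm up. Origin: centre of its underside; z up its axis.
- ring_dish: loose grey ceramic ring dish, about 0.13 kg: round, 84 mm across the rim, 18 mm high, with an upright round post in its centre, 18 mm in diameter, its top 55 mm above the underside, to lift it by. Origin: centre of its underside; z up.
- nail_brush: loose wooden nail brush lying bristles down, 95 mm long (its x) by 40 mm wide (its y) by 35 mm high, about 0.06 kg: dark wooden back from 16 to 35 mm up, pale bristles (stiff, 82 x 32 mm) below. Origin: centre of its underside; z up.
- pen: loose blue plastic pen lying flat, 136 mm long (its x, tip at -x), 11 mm wide and 11 mm thick, six-sided so that it does not roll; about 14 g. Origin: under its middle, on the surface it lies on; z up.
- mat: fixed dark rubber mat 340 mm long (its y), 100 mm wide (its x), 4 mm thick. The red coaster and the blue tile lie on it, each 115 mm from its middle, one towards each end (which is which varies). Origin: centre of its underside, 4 mm below its top.
- red_coaster: fixed round red plastic coaster, 88 mm in diameter, 6 mm thick, lying on the mat. Origin: centre of its underside, so its top is 6 mm above the origin.
- blue_tile: fixed square blue ceramic tile, 84 x 84 mm, 6 mm thick, lying on the mat. Origin: centre of its underside, so its top is 6 mm above the origin.
- soap_tin: fixed closed aluminium soap tin, 112 mm long (its x), 77 mm wide (its y), 35 mm high, with a flat lid. Origin: centre of its underside. It stands off one end of the mat, the notebook off the other (which is which varies).
- notebook: fixed closed notebook with a green cover, 148 mm long (its x), 105 mm wide (its y), 14 mm thick. Origin: centre of its underside. Other small things (a padlock, a balm tin, a matchbox, a power bank), all under 20 mm high and not part of the job, lie about the crate top, none within 25 mm of a grasp.

How it is judged:
By the outcome, as a careful person would: the job done as asked, in the order asked, and still so for the second after the job is handed in, with the robot touching nothing.
It also fails if it takes over 128 s, if anything falls off the work surface, if the arm or the gripper's body presses on something with over 40 N, if the wrist force passes 120 N, or if a joint passes its speed limit or range.

## Working session

There is one attempt and no reset: what is moved stays moved. The work goes in short steps, Python scripts to look and compute and a shell command to move; the robot and the scene stay as the last step left them, time stands still between calls to the robot, and variables do not carry over. Pictures are saved under pics/ and viewed, at most 18 in all, crops included, and the job is handed in when it is done.

```bash
ls; mkdir -p pics; python3 - <<'E'
from workcell import r
import cv2,json
for n in("scene","top","wrist"):
    cv2.imwrite(f"pics/{n}0.png",r.camera(n)); 
    c=r.calibration(n); print(n,{k:(v if not hasattr(v,'tolist') else v.tolist()) for k,v in c.items()})
print(r.sense())
E
```

```text
pics
scene {'fx': 591.707999642737, 'fy': 591.707999642737, 'cx': 318.34456996289794, 'cy': 242.8592053462946, 'camera_from_world': [[-0.28703711851108554, 0.9579175297353053, 0.001923232347828699, 0.13634196156234563], [-0.5555266051048762, -0.16809683207151194, 0.8143301824617414, 0.23517161044337437], [0.7803844460376592, 0.23267458235340757, 0.5803987035729521, -1.5231631122159008], [0.0, 0.0, 0.0, 1.0]]}
top {'fx': 485.25002579383613, 'fy': 485.25002579383613, 'cx': 318.0561256567521, 'cy': 246.18524874896272, 'camera_from_world': [[0.003666310779318377, -0.9999603805725674, 0.008111439479868327, 0.012343482288999069], [0.9869122307388332, 0.0049259488756265716, 0.161183075556259, -0.48657741001149557], [-0.16121664611127923, 0.007414331584224301, 0.9868911899007862, -0.8803608026291849], [0.0, 0.0, 0.0, 1.0]]}
wrist {'fx': 371.64829954431775, 'fy': 371.64829954431775, 'cx': 322.56021096280705, 'cy': 240.00539577343474, 'hand_eye': [[-0.0006364373006591812, 0.9523252110800142, 0.3050840659375172, 0.07747847148049007], [0.999998736932105, 0.00105041736877724, -0.00119279400754334
[... 156 characters left out ...]
oint_positions': array([ 1.09499476e+00,  2.76452522e-01,  1.50586181e+00,  1.23058211e-05,
        1.36067306e+00, -1.21026334e-01]), 'joint_velocities': array([-0.00050842, -0.00332009, -0.00404744, -0.00025377, -0.00190222,
        0.0019244 ]), 'effort': array([ 2.67391879e-04, -4.17145336e+01, -2.46034580e+01, -1.78211840e-04,
        7.60643743e-03, -1.90051418e-05]), 'ee_pos': array([0.19957668, 0.53883343, 0.23062905]), 'eef_rot': array([-2.10780059e-04,  1.76460011e-01,  9.84307563e-01, -6.64777784e-04]), 'ft_force': array([-0.29504266,  0.07536385, -0.37000749]), 'wrist_torque': array([-0.01879796, -0.03589893, -0.04125636]), 'gripper_force': 0.0, 'finger_gap': 0.08529446650784743}
```

View pics/top0.png

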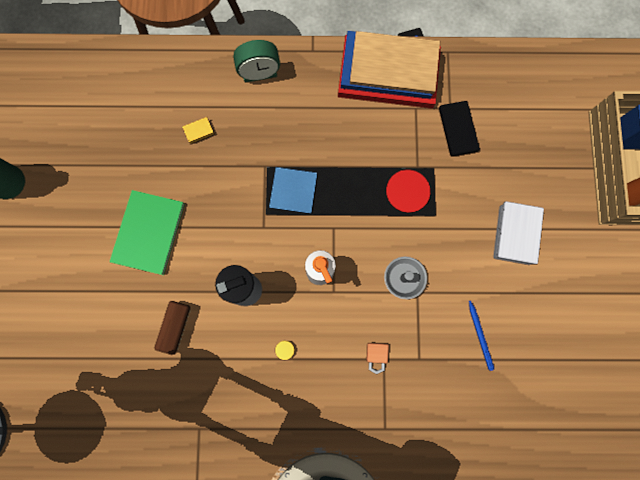

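View pics/scene0.png

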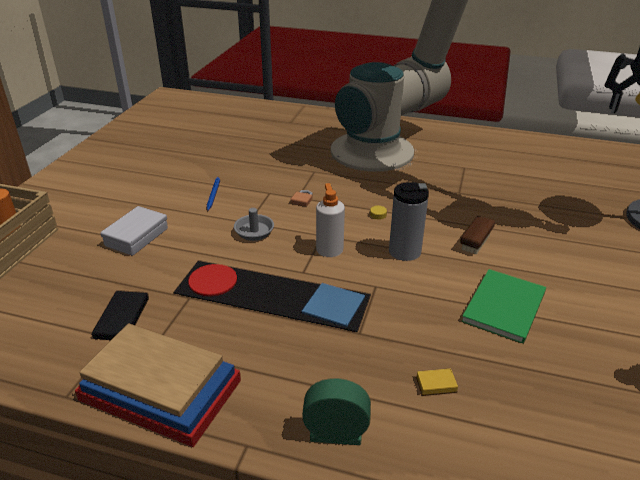

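The top view shows the tile (293,190), coaster (408,191), notebook (148,232), tin (520,233), mug (238,285), bottle (320,267), dish (406,278), brush (176,327) and pen (481,335). The scene view shows the same layout with everything upright.

```bash
cat > h.py <<'E'
import numpy as np, cv2
from scipy.spatial.transform import Rotation as R
from workcell import r
def ray(n,px,s=None):
    px=np.atleast_2d(np.asarray(px,float)); c=r.calibration(n)
    u=(px[:,0]-c["cx"])/c["fx"]; v=(px[:,1]-c["cy"])/c["fy"]
    if n=="wrist":
        th=np.hypot(u,v)+1e-12; d=np.c_[np.sin(th)*u/th,-np.sin(th)*v/th,-np.cos(th)]
        q=s["eef_rot"]; Rt=R.from_quat([q[1],q[2],q[3],q[0]]).as_matrix()
        H=np.array(c["hand_eye"]); M=Rt@H[:3,:3]; o=Rt@H[:3,3]+s["ee_pos"]
        return o,d@M.T
    d=np.c_[u,-v,-np.ones(len(u))]; T=np.array(c["camera_from_world"])
    return -T[:3,:3].T@T[:3,3], d@T[:3,:3]
def plane(n,px,z,s=None):
    o,d=ray(n,px,s); return o[:2]+d[:,:2]*((z-o[2])/d[:,2])[:,None]
def blob(mask,roi,k=3):
    x0,y0,x1,y1=roi; m=np.zeros(mask.shape,np.uint8); m[y0:y1,x0:x1]=mask[y0:y1,x0:x1]*255
    m=cv2.morphologyEx(m,cv2.MORPH_OPEN,np.ones((k,k))) if k>1 else m
    cs=cv2.findContours(m,cv2.RETR_EXTERNAL,cv2.CHAIN_APPROX_NONE)[0]
    return max(cs,key=cv2.contourArea)[:,0,:].astype(float)
def rect(P):
    (c,(w,h),a)=cv2.minAreaRect((P*1000).astype(np.float32))
    if w<h: w,h,a=h,w,a+90
    m=cv2.moments((P*1000).astype(np.float32).reshape(-1,1,2)); cm=[m["m10"]/m["m00"],m["m01"]/m["m00"]]
    return "c %.1f %.1f cm %.1f %.1f  L %.1f W %.1f ang %.1f"%(*c,*cm,w,h,(a+90)%180-90)
def hsv(im): 
    H=cv2.cvtColor(im,cv2.COLOR_BGR2HSV).astype(int); return H[...,0],H[...,1],H[...,2]
E
python3 - <<'E'
from h import *
im=cv2.imread("pics/top0.png"); h,s,v=hsv(im)
def go(name,mask,roi,z,k=3):
    print(name,rect(plane("top",blob(mask,roi,k),z)))
red=((h<6)|(h>174))&(s>180)
go("coaster",red,(370,160,440,220),.010)
go("tile",(h>95)&(h<120)&(s>80)&(v>60),(262,160,330,220),.010)
go("notebook",(h>45)&(h<75)&(s>120)&(v>150),(100,180,195,280),.014)
go("tin",(s<40)&(v>190),(485,190,560,270),.035)
go("mat",v<150,(262,163,440,220),.004) if 0 else None
go("matdark",(s<256)&~((h>5)&(h<25)&(s>60)&(v>60)),(255,155,445,225),.004)
go("pen",(h>105)&(h<130)&(s>120),(455,290,505,380),.008,1)
go("bottlebody",(s<30)&(v>170),(295,240,345,295),.1)
go("pump",(h>4)&(h<18)&(s>200)&(v>150),(300,245,345,290),.13,1)
go("dish",(s<60)&(v>60),(375,250,435,305),.018)
go("mugtop",(s<60)&(v<80),(205,255,262,310),.140,1)
go("brush",(v<95)&(s>60),(145,290,200,360),.035)
c=np.hstack([im[240:380,140:340],im[240:380,340:540]])
c=np.vstack([im[235:375,145:345],im[235:375,345:545]])
cv2.imwrite("pics/c1.png",cv2.resize(c,None,fx=2.1,fy=2.1,interpolation=2))
c=np.hstack([im[160:275,100:280],im[160:275,390:570]])
E
```

```text
coaster c 604.3 -164.1 cm 604.8 -164.6  L 87.0 W 86.2 ang -1.1
tile c 605.8 65.0 cm 605.7 65.0  L 85.7 W 85.3 ang -7.7
notebook c 518.4 349.9 cm 518.3 349.7  L 146.8 W 104.4 ang -13.3
tin c 516.9 -374.7 cm 516.8 -374.8  L 109.8 W 75.0 ang -9.9
matdark c 605.8 -50.6 cm 605.6 -50.5  L 338.4 W 99.3 ang 89.8
pen c 321.4 -296.4 cm 318.7 -297.1  L 134.3 W 11.2 ang 15.3
bottlebody c 445.0 17.3 cm 443.4 20.2  L 52.2 W 39.9 ang -20.7
pump c 445.9 16.8 cm 445.5 19.3  L 22.3 W 11.0 ang -28.2
dish c 430.1 -153.3 cm 431.0 -155.1  L 81.4 W 79.1 ang -89.8
mugtop c 402.4 147.3 cm 402.9 144.8  L 78.0 W 58.9 ang 64.5
brush c 329.5 265.3 cm 328.0 264.7  L 105.7 W 66.9 ang 0.2
```

View pics/c1.png

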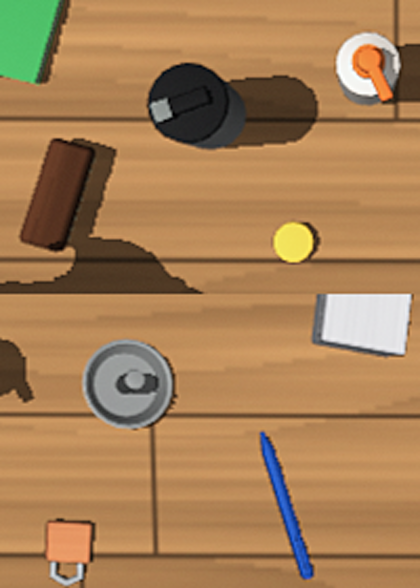

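View pics/wrist0.png

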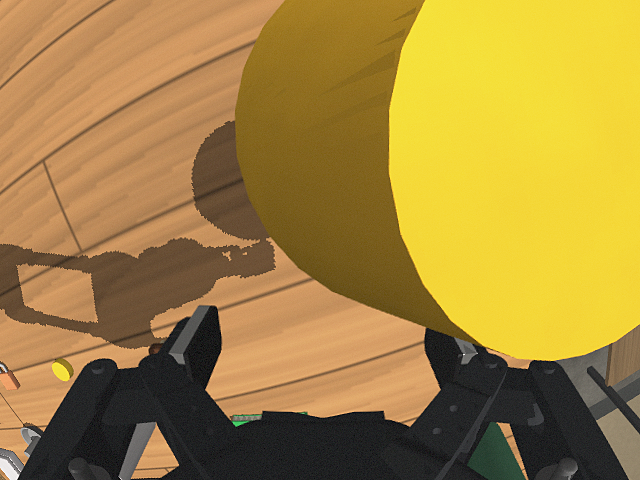

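```bash
python3 - <<'E'
from h import *
im=cv2.imread("pics/top0.png"); h,s,v=hsv(im)
for p in [(235,275),(250,295),(258,270),(170,330),(195,330),(320,258),(312,275),(405,260),(390,278),(413,276),(420,290),(170,310)]: print(p,h[p[1],p[0]],s[p[1],p[0]],v[p[1],p[0]])
def circ(P):
    H=cv2.convexHull((P*1000).astype(np.float32))[:,0]
    c,rad=cv2.minEnclosingCircle(H); A=np.c_[2*H,np.ones(len(H))]; x=np.linalg.lstsq(A,(H**2).sum(1),rcond=None)[0]
    return "enc %.1f %.1f r%.1f  lsq %.1f %.1f r%.1f"%(*c,rad,x[0],x[1],np.sqrt(x[2]+x[0]**2+x[1]**2))
def both(nm,mask,roi,z,k=1): P=plane("top",blob(mask,roi,k),z); print(nm,circ(P),rect(P))
both("lid",(v<40)&(s<80),(205,255,262,310),.140)
both("bottle",(s<20)&(v>200)|((h<18)&(s>220)&(v>200)),(295,240,345,295),.1)
both("dish",(s<25)&(v>50),(375,250,435,305),.018)
both("brush",(h<10)|(h>170),(145,290,200,360),.035)
# scene view
im=cv2.imread("pics/scene0.png"); h,s,v=hsv(im)
def g2(nm,mask,roi,z,k=3): P=plane("scene",blob(mask,roi,k),z); print("S",nm,circ(P),rect(P))
g2("coaster",((h<6)|(h>174))&(s>180)&(v>100),(180,250,245,305),.010)
g2("tile",(h>95)&(h<115)&(s>80)&(v>100),(290,270,375,335),.010)
g2("notebook",(h>45)&(h<75)&(s>120)&(v>110),(450,260,560,345),.014)
g2("tin",(s<40)&(v>150),(95,195,175,255),.035)
g2("pen",(h>105)&(h<130)&(s>120),(195,165,230,220),.006,1)
for nm,(x0,y0,x1,y1) in dict(mug=(380,170,440,265),bottle=(305,175,355,262),dish=(225,200,280,245),brush=(455,210,500,255)).items():pass
c=np.hstack([im[170:270,225:360],im[170:270,370:505]])
cv2.imwrite("pics/c2.png",cv2.resize(c,None,fx=2.9,fy=2.9,interpolation=2))
E
```

```text
(235, 275) 120 8 34
(250, 295) 120 10 50
(258, 270) 15 135 181
(170, 330) 10 160 89
(195, 330) 15 136 185
(320, 258) 12 196 240
(312, 275) 45 4 247
(405, 260) 90 4 114
(390, 278) 70 5 161
(413, 276) 80 6 131
(420, 290) 90 6 124
(170, 310) 10 158 102
lid enc 407.6 150.7 r34.7  lsq 406.8 152.9 r31.6 c 406.4 154.1 cm 406.9 150.7  L 63.0 W 59.4 ang 55.5
bottle enc 442.7 12.3 r26.1  lsq 442.9 12.1 r25.6 c 444.8 16.1 cm 443.2 20.3  L 50.8 W 42.3 ang -27.6
dish enc 430.2 -154.1 r40.9  lsq 430.3 -154.2 r40.3 c 430.1 -154.2 cm 430.2 -154.2  L 79.4 W 79.1 ang -1.1
brush enc 292.4 284.5 r8.4  lsq 293.7 284.3 r8.2 c 289.5 283.9 cm 288.8 283.3  L 16.7 W 6.7 ang -77.4
S coaster enc 604.6 -163.1 r44.6  lsq 605.0 -163.4 r43.6 c 605.4 -163.2 cm 605.2 -163.4  L 87.2 W 85.6 ang 82.6
S tile enc 605.7 66.7 r56.7  lsq 606.6 66.1 r51.4 c 605.2 66.5 cm 605.3 66.7  L 84.0 W 83.8 ang 82.2
S notebook enc 518.1 352.1 r87.3  lsq 519.1 351.9 r81.2 c 518.0 352.3 cm 518.2 352.4  L 145.4 W 104.8 ang -13.3
S tin enc 515.4 -375.0 r64.1  lsq 515.0 -375.4 r57.5 c 515.8 -374.3 cm 515.9 -374.2  L 108.9 W 75.7 ang -10.4
S pen enc 316.1 -299.0 r70.9  lsq 311.6 -278.1 r57.9 c 315.8 -297.6 cm 315.2 -297.5  L 141.9 W 10.8 ang 15.1
```

```bash
cat >> h.py <<'E'
def go(x,y,z,yaw=None):
    """shift in tool axes (mm) and turn about tool z needed; yaw = angle of tool y in world, deg; tool made vertical"""
    s=r.sense(); q=s["eef_rot"]; Rt=R.from_quat([q[1],q[2],q[3],q[0]])
    M=Rt.as_matrix(); cur=np.degrees(np.arctan2(M[1,1],M[0,1])); yaw=cur if yaw is None else yaw
    a=np.radians(yaw); Y=np.array([np.cos(a),np.sin(a),0]); Z=np.array([0,0,-1.]); T=np.c_[np.cross(Y,Z),Y,Z]
    d=M.T@(np.array([x,y,z])-s["ee_pos"]*1000)
    print("t %.1f pos %s yaw %.1f gap %.1f j6 %.2f F %s | shift %s turn %s"%(s["time"],np.round(s["ee_pos"]*1000,1),cur,s["finger_gap"]*1000,s["joint_positions"][5],np.round(s["ft_force"],1),np.round(d/1000,4),np.round((Rt.inv()*R.from_matrix(T)).as_rotvec(),3)))
E
python3 -c "
from h import *
go(407,152,300)"
```

```text
t 0.1 pos [199.6 538.8 230.6] yaw 69.7 gap 85.3 j6 -0.12 F [-0.3  0.1 -0.4] | shift [-0.3289 -0.2908 -0.069 ] turn [-0.001 -0.    -0.   ]
```

```bash
python3 -m creep '[[[-0.33,-0.29,-0.07],[0,0,0],1],[[-0.33,-0.29,-0.07],[0,0,0],1],[[-0.33,-0.29,-0.07],[0,0,0],1],[[-0.33,-0.29,-0.07],[0,0,0],1],[[-0.33,-0.29,-0.07],[0,0,0],1],[[-0.33,-0.29,-0.07],[0,0,0],1],[[-0.33,-0.29,-0.07],[0,0,0],1],[[-0.33,-0.29,-0.07],[0,0,0],1],[[-0.33,-0.29,-0.07],[0,0,0],1],[[-0.33,-0.29,-0.07],[0,0,0],1]]'
python3 -m creep '[[[0,0,0],[0,0,0],1],[[0,0,0],[0,0,0],1]]'
python3 - <<'E'
from h import *
go(407,152,140)
cv2.imwrite("pics/w1.png",r.camera("wrist"))
E
```

```text
time: 1.15
ee_pos: [0.4114, 0.1481, 0.302]
eef_rot: [0.002, 0.18, 0.984, -0.001]
ft_force: [-0.5, 0.6, -0.3]
finger_gap: 0.0854
gripper_force: 0.0
time: 1.35
ee_pos: [0.4077, 0.1533, 0.3009]
eef_rot: [-0.001, 0.176, 0.984, 0.0]
ft_force: [-0.1, 0.1, 0.4]
finger_gap: 0.085
gripper_force: 0.0
t 1.4 pos [407.7 153.3 300.9] yaw 69.7 gap 85.0 j6 -1.02 F [-0.1  0.1  0.4] | shift [-0.     -0.0015  0.1609] turn [ 0.    -0.001  0.   ]
```

View pics/w1.png

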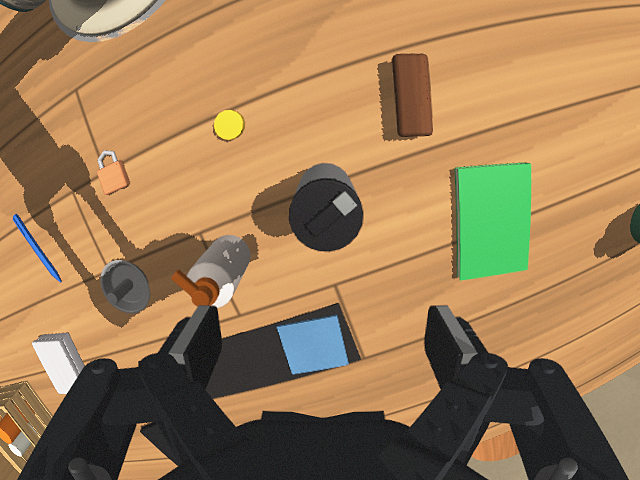

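The wrist view shows the mug lid (326,213), bottle (215,275), brush (412,95), notebook (493,220), tile (313,345) and dish (125,285), all clear.

```bash
python3 - <<'E'
from h import *
s_=r.sense(); im=cv2.imread("pics/w1.png"); h,s,v=hsv(im)
def circ(P):
    H=cv2.convexHull((P*1000).astype(np.float32))[:,0]
    A=np.c_[2*H,np.ones(len(H))]; x=np.linalg.lstsq(A,(H**2).sum(1),rcond=None)[0]
    return "lsq %.1f %.1f r%.1f"%(x[0],x[1],np.sqrt(x[2]+x[0]**2+x[1]**2))
def both(nm,mask,roi,z,k=3): P=plane("wrist",blob(mask,roi,k),z,s_); print(nm,circ(P),rect(P))
both("lid",(v<48)&(s<100),(285,165,370,255),.140)
print("lid c",plane("wrist",[[326,214]],.140,s_)*1000)
both("notebook",(h>45)&(h<75)&(s>120)&(v>150),(445,150,545,290),.014)
both("tile",(h>95)&(h<120)&(s>80)&(v>100),(270,305,352,380),.010)
for p in [(412,95),(386,90),(450,95)]: print(p,h[p[1],p[0]],s[p[1],p[0]],v[p[1],p[0]])
both("brush",(h<10)&(v<125)|(h<9)&(s>120),(375,45,450,145),.035)
both("dish",(s<30)&(v>50),(95,255,152,315),.018)
print("pump",plane("wrist",[[205,297],[178,275]],.130,s_)*1000)
E
```

```text
lid lsq 409.9 153.3 r15.4 c 404.4 149.9 cm 405.4 148.5  L 33.0 W 11.0 ang -50.7
lid c [[405.66005981 158.00729412]]
notebook lsq 516.8 353.6 r80.8 c 518.9 352.6 cm 518.9 352.3  L 148.4 W 104.8 ang -13.0
tile lsq 604.2 67.3 r52.2 c 605.7 67.2 cm 605.7 67.3  L 86.3 W 84.9 ang -8.0
(412, 95) 11 150 121
(386, 90) 15 117 111
(450, 95) 16 127 231Traceback (most recent call last):
  File "<stdin>", line 13, in <module>
  File "<stdin>", line 7, in both
  File "h.py", line 20, in blob
    return max(cs,key=cv2.contourArea)[:,0,:].astype(float)
           ~~~^^^^^^^^^^^^^^^^^^^^^^^^
ValueError: max() iterable argument is empty
```

```bash
python3 - <<'E'
from h import *
s_=r.sense()
def circ(P):
    H=cv2.convexHull((P*1000).astype(np.float32))[:,0]
    A=np.c_[2*H,np.ones(len(H))]; x=np.linalg.lstsq(A,(H**2).sum(1),rcond=None)[0]
    return "lsq %.1f %.1f r%.1f"%(x[0],x[1],np.sqrt(x[2]+x[0]**2+x[1]**2))
def both(n,im,nm,mask,roi,z,k=3,close=0):
    m=mask.astype(np.uint8)
    if close: m=cv2.morphologyEx(m,cv2.MORPH_CLOSE,np.ones((close,close)))
    P=plane(n,blob(m>0,roi,k),z,s_); print(n,nm,circ(P),rect(P))
im=cv2.GaussianBlur(cv2.imread("pics/w1.png"),(5,5),0); h,s,v=hsv(im)
print(v[160:260:5,326], v[213,285:370:5], s[213,285:370:5])
both("wrist",im,"lid",(v<62)&(s<60),(285,170,370,258),.140,3,9)
both("wrist",im,"brush",(h<=12)&(s>130)&(v<160),(375,45,445,145),.035,3,5)
both("wrist",im,"dish",(s<40)&(v>50),(95,255,152,315),.018)
im=cv2.imread("pics/top0.png"); h,s,v=hsv(im); 
print(v[260:312:2,238])
both("top",im,"lid",(v<44)&(s<80),(205,255,262,310),.140,3,9)
both("top",im,"brush",(h<=12)&(s>130)&(v<140),(145,290,200,360),.035,3,5)
im=cv2.imread("pics/w1.png")[160:320,170:390]; cv2.imwrite("pics/c3.png",cv2.resize(im,None,fx=3.5,fy=3.5,interpolation=2))
E
```

```text
[224 106 108 108  45  51  51  51  50  41  48  48  47  46  45  48  46  45
  72 225] [106  47  47  47  48  46  45  38  49  48  48  50 157  52  49  48 223] [128  22  11  16  16  11   6   7   5   5  16   0  10  10  10  11 132]
wrist lid lsq 406.1 157.2 r30.8 c 406.2 157.4 cm 406.1 157.2  L 60.8 W 60.1 ang -20.3
wrist brush lsq 335.4 286.5 r43.9 c 334.7 287.4 cm 334.5 287.5  L 91.9 W 38.6 ang -15.5
wrist dish lsq 430.7 -150.6 r39.8 c 431.5 -151.0 cm 430.7 -150.4  L 79.0 W 78.8 ang 70.9
[191 188 185  25  32  33  35  32  30  32  31  37  33  18  36  37  35  36
  37  38  38  26  85 200 190 186]
top lid lsq 407.2 151.4 r32.6 c 406.3 154.0 cm 406.3 152.7  L 63.1 W 59.4 ang 55.4
top brush lsq 334.8 287.4 r44.8 c 333.8 284.3 cm 334.0 284.5  L 93.4 W 40.8 ang -15.2
```

View pics/c3.png

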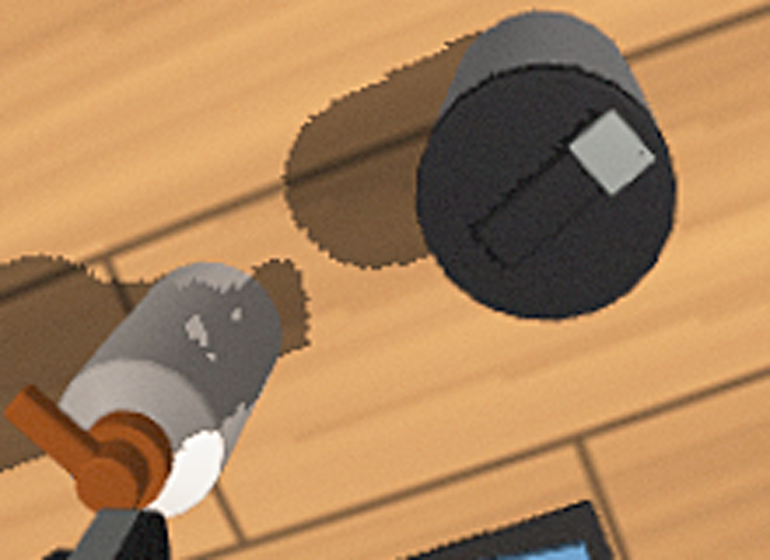

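```bash
python3 -c "
from h import *
go(406.2,156,90)"
```

```text
t 1.4 pos [407.6 153.6 300.9] yaw 69.8 gap 85.3 j6 -1.02 F [-0.2  0.3 -0.9] | shift [0.0019 0.0018 0.2109] turn [ 0.    -0.001  0.   ]
```

```bash
python3 -m creep '[[[0.002,0.002,0],[0,0,0],1],[[0.002,0.002,0.04],[0,0,0],1],[[0.002,0.002,0.08],[0,0,0],1],[[0.002,0.002,0.115],[0,0,0],1],[[0.002,0.002,0.145],[0,0,0],1],[[0.002,0.002,0.175],[0,0,0],1],[[0.002,0.002,0.195],[0,0,0],1],[[0.002,0.002,0.21],[0,0,0],1],[[0.002,0.002,0.21],[0,0,0],1],[[0.002,0.002,0.21],[0,0,0],1]]' && python3 -m creep '[[[0,0,0],[0,0,0],-1],[[0,0,0],[0,0,0],-1],[[0,0,0],[0,0,0],-1],[[0,0,0],[0,0,0],-1],[[0,0,0],[0,0,0],-1],[[0,0,0],[0,0,0],-1],[[0,0,0],[0,0,0],-1],[[0,0,0],[0,0,0],-1]]' 40; python3 -c "
from h import *
go(605,-163.7,260)"
```

```text
time: 2.4
ee_pos: [0.4071, 0.1561, 0.0915]
eef_rot: [-0.0, 0.176, 0.984, 0.0]
ft_force: [0.5, -0.3, 1.0]
finger_gap: 0.0856
gripper_force: 0.0
time: 3.2
ee_pos: [0.4082, 0.1557, 0.0925]
eef_rot: [0.001, 0.177, 0.984, 0.001]
ft_force: [-0.8, 2.3, 5.7]
finger_gap: 0.0635
gripper_force: 43.6
t 3.2 pos [408.2 155.7  92.5] yaw 69.6 gap 63.5 j6 -1.01 F [-0.8  2.3  5.7] | shift [-0.2959 -0.2306 -0.1674] turn [ 0.002  0.002 -0.   ]
```

```bash
python3 -m creep '[[[0,0,-0.02],[0,0,0],-1],[[0,0,-0.05],[0,0,0],-1],[[0,0,-0.09],[0,0,0],-1],[[0,0,-0.13],[0,0,0],-1],[[0,0,-0.16],[0,0,0],-1],[[0,0,-0.17],[0,0,0],-1],[[0,0,-0.17],[0,0,0],-1]]' && python3 -m creep '[[[-0.02,-0.015,0],[0,0,0],-1],[[-0.05,-0.038,0],[0,0,0],-1],[[-0.09,-0.07,0],[0,0,0],-1],[[-0.13,-0.1,0],[0,0,0],-1],[[-0.17,-0.13,0],[0,0,0],-1],[[-0.21,-0.165,0],[0,0,0],-1],[[-0.25,-0.195,0],[0,0,0],-1],[[-0.28,-0.217,0],[0,0,0],-1],[[-0.296,-0.23,0],[0,0,0],-1],[[-0.296,-0.23,0],[0,0,0],-1]]' && python3 - <<'E'
from h import *
s=r.sense();cv2.imwrite("pics/w2.png",r.camera("wrist"));cv2.imwrite("pics/t2.png",r.camera("top"))
im=cv2.imread("pics/t2.png"); h,_,v=hsv(im)
go(606.2,-164,120)
E
```

```text
time: 3.9
ee_pos: [0.4077, 0.1552, 0.262]
eef_rot: [0.001, 0.177, 0.984, 0.0]
ft_force: [0.7, -0.4, -4.0]
finger_gap: 0.0632
gripper_force: 45.8
time: 4.9
ee_pos: [0.6052, -0.1663, 0.2567]
eef_rot: [-0.003, 0.178, 0.984, -0.0]
ft_force: [0.2, 0.8, -2.8]
finger_gap: 0.0631
gripper_force: 45.8
t 5.0 pos [ 603.6 -162.9  258.1] yaw 69.6 gap 63.0 j6 -1.59 F [-0.4  0.6 -4.1] | shift [-0.0037 -0.0002  0.138 ] turn [ 0.001 -0.006  0.   ]
```

View pics/w2.png

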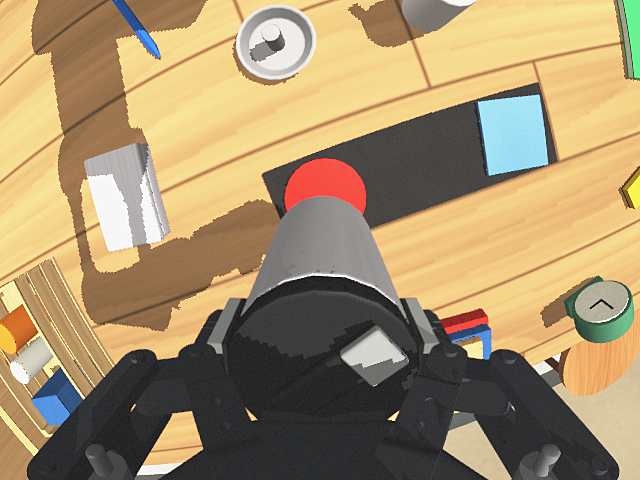

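The wrist view shows the mug held upright (lid about (320,350)), the coaster behind it (325,190), the tile (513,135), the dish (276,42) and the tin (125,195).

```bash
python3 - <<'E'
from h import *
s_=r.sense(); im=cv2.imread("pics/w2.png"); h,s,v=hsv(im)
def f(nm,mask,roi,z,k=3):
    P=plane("wrist",blob(mask,roi,k),z,s_); H=cv2.convexHull((P*1000).astype(np.float32))[:,0]
    x=np.linalg.lstsq(np.c_[2*H,np.ones(len(H))],(H**2).sum(1),rcond=None)[0]
    print(nm,"lsq %.1f %.1f r%.1f"%(x[0],x[1],np.sqrt(x[2]+x[0]**2+x[1]**2)),rect(P))
f("tile",(h>90)&(h<120)&(s>80)&(v>100),(465,85,560,185),.010)
f("dish",(s<40)&(v>50),(225,0,325,85),.018)
m=((h<6)|(h>174))&(s>150); P=blob(m,(275,150,375,215)); P=P[P[:,1]<188]; Q=plane("wrist",P,.010,s_)*1000
x=np.linalg.lstsq(np.c_[2*Q,np.ones(len(Q))],(Q**2).sum(1),rcond=None)[0]; print("coaster",x[:2],np.sqrt(x[2]+x[0]**2+x[1]**2))
print("lid",plane("wrist",[[320,352]],.306,s_)*1000)
E
```

```text
tile lsq 607.2 69.1 r54.0 c 604.9 71.2 cm 605.8 71.4  L 85.4 W 85.0 ang 81.6
dish lsq 429.1 -148.6 r41.1 c 429.1 -148.5 cm 429.2 -148.5  L 82.0 W 81.3 ang -19.7
coaster [ 604.47544677 -159.51312105] 43.66707834820256
lid [[ 593.39327715 -159.71580324]]
```

```bash
python3 - <<'E'
from h import *
from scipy.optimize import least_squares
s_=r.sense(); im=cv2.imread("pics/w2.png"); h,s,v=hsv(im)
pts=[]
for c in range(255,392,6):
    col=v[240:340,c]; i=np.where(col<70)[0]; pts.append((c,240+i[0]))
print(pts[::4])
for z in (.1655+.128,.1655+.140):
    Q=plane("wrist",pts,z,s_)*1000
    for fix in (1,):
        o=least_squares(lambda p:np.hypot(*(Q-p).T)-32,[605,-163],loss="soft_l1"); print(z,o.x,np.abs(o.fun).mean())
    d=o.x-s_["ee_pos"][:2]*1000; print("tool x,y off",d@[-.937,.349],d@[.349,.937])
E
```

```text
[(255, np.int64(300)), (279, np.int64(285)), (303, np.int64(278)), (327, np.int64(277)), (351, np.int64(280)), (375, np.int64(290))]
0.2935 [ 604.70745528 -163.27183371] 0.09778678602070587
tool x,y off -1.1310994413571147 0.042761764944579776
0.3055 [ 600.20645515 -161.55865078] 0.26785901815297547
tool x,y off 3.6842385176155528 0.07716512498104279
```

```bash
python3 -m creep '[[[0,0,0.02],[0,0,0],-1],[[0,0,0.05],[0,0,0],-1],[[0,0,0.09],[0,0,0],-1],[[0,0,0.12],[0,0,0],-1],[[0,0,0.14],[0,0,0],-1],[[0,0,0.14],[0,0,0],-1],[[0,0,0.14],[0,0,0],-1]]'; python3 -c "
from h import *
go(604.7,-163.9,103.5)"
```

```text
time: 5.7
ee_pos: [0.6043, -0.1621, 0.1213]
eef_rot: [-0.001, 0.176, 0.984, 0.0]
ft_force: [-0.3, -0.7, -3.2]
finger_gap: 0.0634
gripper_force: 45.7
t 5.7 pos [ 604.3 -162.1  121.3] yaw 69.7 gap 63.4 j6 -1.59 F [-0.3 -0.7 -3.2] | shift [-0.001  -0.0016  0.0178] turn [ 0.    -0.001  0.   ]
```

```bash
python3 -m creep '[[[-0.001,-0.0015,0.004],[0,0,0],-1],[[-0.001,-0.0015,0.01],[0,0,0],-1],[[-0.001,-0.0015,0.014],[0,0,0],-1],[[-0.001,-0.0015,0.016],[0,0,0],-1],[[-0.001,-0.0015,0.018],[0,0,0],-1],[[-0.001,-0.0015,0.018],[0,0,0],-1],[[-0.001,-0.0015,0.018],[0,0,0],-1]]'
```

```text
time: 6.4
ee_pos: [0.6054, -0.1651, 0.1033]
eef_rot: [0.0, 0.177, 0.984, 0.0]
ft_force: [0.4, 0.5, -3.4]
finger_gap: 0.0632
gripper_force: 45.7
```

```bash
python3 -m creep '[[[0,0.0005,0.001],[0,0,0],-1],[[0,0.0005,0.002],[0,0,0],-1],[[0,0.0005,0.002],[0,0,0],-1],[[0,0.0005,0.002],[0,0,0],1],[[0,0.0005,0.002],[0,0,0],1],[[0,0.0005,0.002],[0,0,0],1],[[0,0.0005,0.002],[0,0,0],1],[[0,0.0005,0.002],[0,0,0],1]]' && python3 -m creep '[[[0,0,-0.03],[0,0,0],1],[[0,0,-0.07],[0,0,0],1],[[0,0,-0.11],[0,0,0],1],[[0,0,-0.15],[0,0,0],1],[[0,0,-0.17],[0,0,0],1],[[0,0,-0.17],[0,0,0],1]]'; python3 -c "
from h import *
go(443,13.5,260,118)"
```

```text
time: 7.2
ee_pos: [0.6056, -0.1645, 0.1011]
eef_rot: [-0.0, 0.176, 0.984, 0.0]
ft_force: [0.3, -0.3, -0.1]
finger_gap: 0.0855
gripper_force: 0.0
time: 7.8
ee_pos: [0.6073, -0.1652, 0.2753]
eef_rot: [0.004, 0.176, 0.984, -0.001]
ft_force: [0.5, 0.3, -0.2]
finger_gap: 0.0854
gripper_force: 0.0
t 7.8 pos [ 607.3 -165.2  275.3] yaw 69.7 gap 85.4 j6 -1.59 F [ 0.5  0.3 -0.2] | shift [0.2163 0.1105 0.0136] turn [-0.003  0.008 -0.843]
```

```bash
python3 -m creep '[[[0.04,0.02,0],[0,0,-0.14],1],[[0.08,0.04,0],[0,0,-0.28],1],[[0.12,0.06,0],[0,0,-0.42],1],[[0.16,0.08,0],[0,0,-0.56],1],[[0.2,0.1,0],[0,0,-0.7],1],[[0.216,0.11,0],[0,0,-0.843],1],[[0.216,0.11,0],[0,0,-0.843],1],[[0.216,0.11,0],[0,0,-0.843],1],[[0.216,0.11,0],[0,0,-0.843],1]]'; python3 - <<'E'
from h import *
s=r.sense();cv2.imwrite("pics/w3.png",r.camera("wrist"));cv2.imwrite("pics/t3.png",r.camera("top"))
np.save("w3.npy",np.r_[s["ee_pos"],s["eef_rot"]])
go(443,13.5,75,118)
E
```

```text
time: 8.7
ee_pos: [0.4419, 0.0129, 0.2706]
eef_rot: [-0.0, -0.241, 0.971, -0.0]
ft_force: [0.2, -1.1, -0.2]
finger_gap: 0.0853
gripper_force: 0.0
t 8.8 pos [442.   12.8 270.7] yaw 117.9 gap 85.3 j6 -2.19 F [-0.1  0.4 -0.1] | shift [-1.400e-03  1.000e-04  1.957e-01] turn [ 0.    -0.001 -0.003]
```

View pics/w3.png

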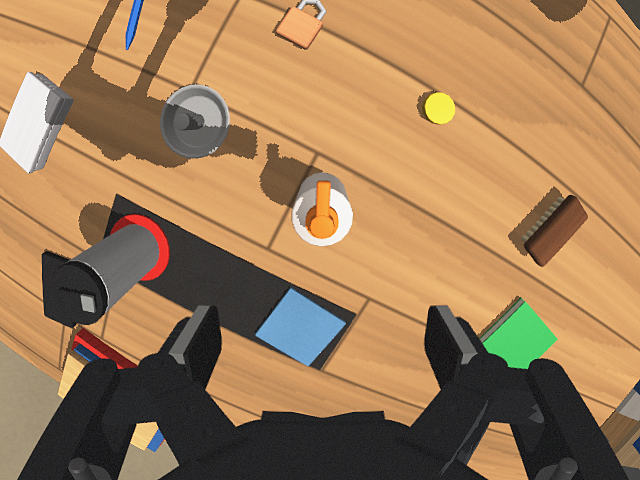

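The bottle is at (322,215), with its nozzle along tool x as wanted. The mug stands on the coaster, with red showing all round its near side.

```bash
python3 - <<'E'
from h import *
from scipy.optimize import least_squares
a=np.load("w3.npy"); s_={"ee_pos":a[:3],"eef_rot":a[3:]}
def f(nm,mask,roi,z,k=3):
    P=plane("wrist",blob(mask,roi,k),z,s_); H=cv2.convexHull((P*1000).astype(np.float32))[:,0]
    x=np.linalg.lstsq(np.c_[2*H,np.ones(len(H))],(H**2).sum(1),rcond=None)[0]
    print(nm,"lsq %.1f %.1f r%.1f"%(x[0],x[1],np.sqrt(x[2]+x[0]**2+x[1]**2)),rect(P))
im=cv2.imread("pics/w3.png"); h,s,v=hsv(im)
print(v[170:250:6,322],s[170:250:6,322],v[218,290:358:5],s[218,290:358:5])
f("bottle",(s<40)&(v>205)|((h<18)&(s>190)&(v>190)),(285,165,360,255),.1)
f("tile",(h>95)&(h<120)&(s>80)&(v>100),(245,275,358,375),.010)
P=plane("wrist",blob((s<40)&(v>205),(285,190,360,255),1),.1,s_)*1000
f("dish",(s<40)&(v>50),(155,75,235,165),.018)
f("brush",(h<=12)&(s>130)&(v<160),(520,190,595,270),.035)
# top: mug circle top vs coaster
im=cv2.imread("pics/t3.png"); h,s,v=hsv(im)
m=cv2.morphologyEx(((v<48)&(s<60)).astype(np.uint8),cv2.MORPH_CLOSE,np.ones((9,9)))
P=plane("top",blob(m>0,(375,140,440,220),3),.14)
print("mug top",rect(P),cv2.minEnclosingCircle((P*1000).astype(np.float32)))
cv2.imwrite("pics/c4.png",cv2.resize(im[140:230,250:450],None,fx=4,fy=4,interpolation=2))
E
```

```text
[207 140 235 246 246 246 246 246 247 246 246 246 243 227] [138  24 214 198 194 197 194 195 195 194 199 201  12 129] [230 236 154 158 158 254 247 247 204 247 248 246 248 209] [136  15  23  76 202 201 193 192 206 190   1   2   1 134]
bottle lsq 442.8 12.7 r26.7 c 443.8 13.4 cm 444.7 17.4  L 52.3 W 51.4 ang -21.9
tile lsq 604.9 65.2 r53.2 c 606.2 66.5 cm 606.1 66.4  L 85.2 W 84.5 ang -7.9
dish lsq 430.7 -152.0 r40.8 c 431.1 -151.9 cm 430.9 -151.9  L 81.1 W 80.2 ang -67.5
brush lsq 336.2 286.7 r42.7 c 335.7 286.6 cm 335.0 287.5  L 92.8 W 38.2 ang -15.2
mug top c 570.6 -182.4 cm 564.1 -178.8  L 106.9 W 31.7 ang -19.5 ((574.8304443359375, -170.58694458007812), 53.437740325927734)
```

View pics/c4.png

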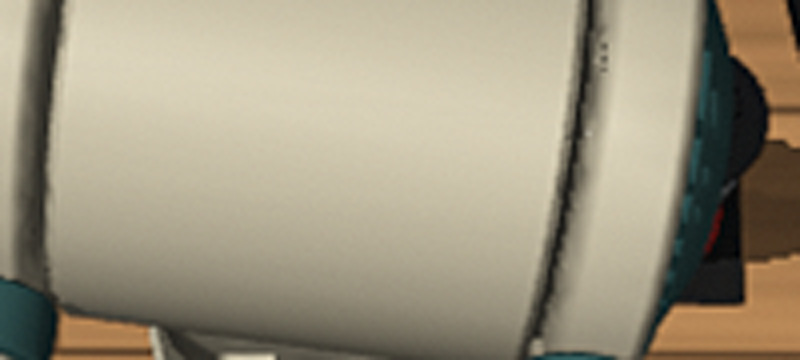

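```bash
python3 -m creep '[[[-0.001,0,0],[0,0,0],1],[[-0.001,0,0.04],[0,0,0],1],[[-0.001,0,0.08],[0,0,0],1],[[-0.001,0,0.115],[0,0,0],1],[[-0.001,0,0.145],[0,0,0],1],[[-0.001,0,0.175],[0,0,0],1],[[-0.001,0,0.195],[0,0,0],1],[[-0.001,0,0.204],[0,0,0],1],[[-0.001,0,0.204],[0,0,0],1],[[-0.001,0,0.204],[0,0,0],1]]' && python3 -m creep '[[[0,0,0],[0,0,0],-1],[[0,0,0],[0,0,0],-1],[[0,0,0],[0,0,0],-1],[[0,0,0],[0,0,0],-1],[[0,0,0],[0,0,0],-1],[[0,0,0],[0,0,0],-1],[[0,0,0],[0,0,0],-1],[[0,0,0],[0,0,0],-1]]' 25; python3 -c "
from h import *
go(605.5,66.3,160)"
```

```text
time: 9.8
ee_pos: [0.4431, 0.0138, 0.0679]
eef_rot: [0.001, -0.241, 0.97, -0.0]
ft_force: [-0.6, -0.3, -0.2]
finger_gap: 0.0855
gripper_force: 0.0
time: 10.6
ee_pos: [0.4431, 0.0139, 0.0684]
eef_rot: [0.001, -0.242, 0.97, -0.0]
ft_force: [-0.0, -1.3, 7.1]
finger_gap: 0.0534
gripper_force: 25.7
t 10.6 pos [443.1  13.9  68.4] yaw 118.0 gap 53.4 j6 -2.18 F [-0.  -1.3  7.1] | shift [-0.1682 -0.03   -0.0912] turn [-0.002  0.002  0.   ]
```

```bash
python3 -m creep '[[[0,0,-0.02],[0,0,0],-1],[[0,0,-0.05],[0,0,0],-1],[[-0.03,-0.005,-0.07],[0,0,0],-1],[[-0.065,-0.012,-0.07],[0,0,0],-1],[[-0.1,-0.018,-0.07],[0,0,0],-1],[[-0.135,-0.025,-0.07],[0,0,0],-1],[[-0.16,-0.03,-0.07],[0,0,0],-1],[[-0.168,-0.03,-0.07],[0,0,0],-1],[[-0.168,-0.03,-0.06],[0,0,0],-1],[[-0.168,-0.03,-0.05],[0,0,0],-1]]' && python3 -m creep '[[[0,0,0.01],[0,0,0],-1],[[0,0,0.02],[0,0,0],-1],[[0,0,0.03],[0,0,0],-1],[[0,0,0.03],[0,0,0],-1],[[0,0,0.03],[0,0,0],-1]]';python3 -c "
from h import *
go(605.7,66.3,79)"
```

```text
time: 11.6
ee_pos: [0.6028, 0.0662, 0.1164]
eef_rot: [-0.001, -0.242, 0.97, 0.0]
ft_force: [-0.6, -0.5, -0.7]
finger_gap: 0.0533
gripper_force: 26.7
time: 12.1
ee_pos: [0.6044, 0.0663, 0.087]
eef_rot: [-0.0, -0.242, 0.97, 0.0]
ft_force: [0.2, -0.1, 0.0]
finger_gap: 0.0532
gripper_force: 26.7
t 12.1 pos [604.4  66.3  87. ] yaw 118.0 gap 53.2 j6 -2.06 F [ 0.2 -0.1  0. ] | shift [-0.0012 -0.0006  0.008 ] turn [ 0. -0.  0.]
```

```bash
python3 -m creep '[[[-0.001,-0.0005,0.004],[0,0,0],-1],[[-0.001,-0.0005,0.007],[0,0,0],-1],[[-0.001,-0.0005,0.009],[0,0,0],-1],[[-0.001,-0.0005,0.009],[0,0,0],-1],[[-0.001,-0.0005,0.009],[0,0,0],-1]]' && python3 -m creep '[[[0,0,0],[0,0,0],1],[[0,0,0],[0,0,0],1],[[0,0,0],[0,0,0],1],[[0,0,0],[0,0,0],1],[[0,0,-0.03],[0,0,0],1],[[0,0,-0.07],[0,0,0],1],[[0,0,-0.11],[0,0,0],1],[[0,0,-0.15],[0,0,0],1],[[0,0,-0.15],[0,0,0],1]]';python3 -c "
from h import *
go(430.7,-152.5,150,0)
go(430.7,-152.5,150,70)"
```

```text
time: 12.6
ee_pos: [0.6059, 0.0664, 0.0785]
eef_rot: [0.0, -0.242, 0.97, -0.0]
ft_force: [0.4, 0.4, 0.0]
finger_gap: 0.0535
gripper_force: 26.8
time: 13.5
ee_pos: [0.6092, 0.0664, 0.235]
eef_rot: [0.006, -0.242, 0.97, -0.002]
ft_force: [0.8, -0.7, -0.5]
finger_gap: 0.085
gripper_force: 0.0
t 13.5 pos [609.2  66.4 235. ] yaw 118.0 gap 85.0 j6 -2.06 F [ 0.8 -0.7 -0.5] | shift [ 0.2613 -0.1091  0.0827] turn [0.008 0.013 2.059]
t 13.5 pos [609.2  66.4 235. ] yaw 118.0 gap 85.0 j6 -2.06 F [ 0.8 -0.7 -0.5] | shift [ 0.2613 -0.1091  0.0827] turn [-0.001  0.013  0.837]
```

```bash
python3 -m creep '[[[0.03,-0.012,0],[0,0,0.13],1],[[0.07,-0.03,0],[0,0,0.26],1],[[0.11,-0.046,0],[0,0,0.4],1],[[0.15,-0.062,0],[0,0,0.53],1],[[0.19,-0.08,0],[0,0,0.66],1],[[0.23,-0.096,0],[0,0,0.8],1],[[0.258,-0.108,0.02],[0,0,0.84],1],[[0.261,-0.109,0.04],[0,0,0.84],1],[[0.261,-0.109,0.05],[0,0,0.84],1],[[0.261,-0.109,0.05],[0,0,0.84],1]]'; python3 - <<'E'
from h import *
s_=r.sense();im=r.camera("wrist");t=r.camera("top");cv2.imwrite("pics/w4.png",im);cv2.imwrite("pics/t4.png",t)
h,s,v=hsv(im)
P=plane("wrist",[[0,0]],.018,s_)
m=(s<40)&(v>50)
go(430.7,-152.5,22)
c=np.hstack([im[60:360,120:520],cv2.resize(t[150:300,280:450],(340,300))])
cv2.imwrite("pics/c5.png",c)
E
```

```text
time: 14.5
ee_pos: [0.4253, -0.1516, 0.1768]
eef_rot: [-0.002, 0.175, 0.985, 0.001]
ft_force: [-0.2, 0.3, 0.9]
finger_gap: 0.0855
gripper_force: 0.0
t 14.6 pos [ 426.9 -152.   178.5] yaw 69.9 gap 85.4 j6 -1.72 F [0.9 0.2 1.1] | shift [-0.0037  0.0007  0.1565] turn [ 0.  0. -0.]
```

View pics/c5.png

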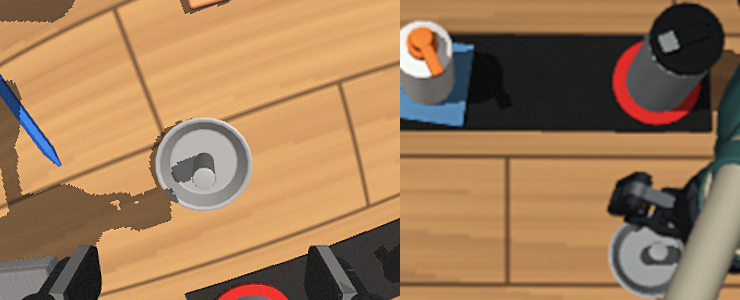

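Dish rim at (324,223), post top at (324,238). The bottle and mug both look well seated in the top view.

```bash
python3 - <<'E'
from h import *
s_=r.sense()
print(plane("wrist",[[324,238]],.055,s_)*1000,plane("wrist",[[324,223.5]],.018,s_)*1000)
im=cv2.imread("pics/t4.png");h,s,v=hsv(im)
m=cv2.morphologyEx(((v<48)&(s<60)).astype(np.uint8),cv2.MORPH_CLOSE,np.ones((9,9)))
cs=[c for c in cv2.findContours(m[140:225,380:450].copy(),cv2.RETR_LIST,cv2.CHAIN_APPROX_NONE)[0]]
# lid: hull of lever-inclusive circle via Hough
g=cv2.cvtColor(im,cv2.COLOR_BGR2GRAY); sub=cv2.resize(g[140:240,260:450],None,fx=4,fy=4,interpolation=2)
for n,r0,r1,z in(("lid",70,84,.15),("bot",56,66,.11)):
    c=cv2.HoughCircles(sub,cv2.HOUGH_GRADIENT,1,40,param1=100,param2=20,minRadius=r0,maxRadius=r1)
    for a in (c[0][:3] if c is not None else []):
        p=(a[:2]-1.5)/4+[260,140]; print(n,p,a[2]/4,plane("top",[p],z)*1000)
E
```

```text
[[ 433.36787373 -152.59129162]] [[ 432.30974326 -151.98960287]]
lid [422.5 169. ] 18.1 [[ 603.24598964 -163.05137501]]
lid [406.25 190.75] 20.3 [[ 564.62481034 -134.19992768]]
bot [291.  173.5] 14.975 [[606.65890506  63.92275684]]
```

```bash
python3 -m creep '[[[-0.0035,0,0.03],[0,0,0],0.6],[[-0.0035,0,0.07],[0,0,0],0.4],[[-0.0035,0,0.105],[0,0,0],0.4],[[-0.0035,0,0.13],[0,0,0],0.4],[[-0.0035,0,0.145],[0,0,0],0.4],[[-0.0035,0,0.153],[0,0,0],0.4],[[-0.0035,0,0.153],[0,0,0],0.4],[[-0.0035,0,0.153],[0,0,0],0.4]]' && python3 -m creep '[[[0,0,0],[0,0,0],-1],[[0,0,0],[0,0,0],-1],[[0,0,0],[0,0,0],-1],[[0,0,0],[0,0,0],-1],[[0,0,0],[0,0,0],-1],[[0,0,0],[0,0,0],-1],[[0,0,0],[0,0,0],-1]]' 40; python3 -c "
from h import *
go(605.2,-48.7,110)"
```

```text
time: 15.4
ee_pos: [0.4307, -0.1537, 0.0261]
eef_rot: [0.001, 0.175, 0.985, -0.0]
ft_force: [0.1, 0.3, 1.1]
finger_gap: 0.0598
gripper_force: 0.0
time: 16.1
ee_pos: [0.43, -0.1537, 0.026]
eef_rot: [0.001, 0.175, 0.985, -0.0]
ft_force: [-0.9, -0.2, 6.6]
finger_gap: 0.0169
gripper_force: 38.9
t 16.1 pos [ 430.  -153.7   26. ] yaw 69.8 gap 16.9 j6 -1.72 F [-0.9 -0.2  6.6] | shift [-0.1284  0.159  -0.0838] turn [ 0.     0.001 -0.   ]
```

```bash
python3 -m creep '[[[0,0,-0.02],[0,0,0],-1],[[0,0,-0.05],[0,0,0],-1],[[0.01,0.028,-0.065],[0,0,0],-1],[[0.02,0.057,-0.065],[0,0,0],-1],[[0.03,0.084,-0.065],[0,0,0],-1],[[-0.005,0.11,-0.065],[0,0,0],-1],[[-0.045,0.125,-0.065],[0,0,0],-1],[[-0.085,0.14,-0.065],[0,0,0],-1],[[-0.115,0.153,-0.065],[0,0,0],-1],[[-0.128,0.159,-0.065],[0,0,0],-1]]' && python3 -m creep '[[[0,0,0.01],[0,0,0],-1],[[0,0,0.025],[0,0,0],-1],[[0,0,0.04],[0,0,0],-1],[[0,0,0.05],[0,0,0],-1],[[0,0,0.05],[0,0,0],-1],[[0,0,0.05],[0,0,0],-1]]';python3 -c "
from h import *
go(604.8,-48.9,30.5)"
```

```text
time: 17.1
ee_pos: [0.608, -0.0483, 0.0899]
eef_rot: [0.001, 0.175, 0.985, 0.0]
ft_force: [0.1, 0.4, -1.1]
finger_gap: 0.0166
gripper_force: 39.2
time: 17.7
ee_pos: [0.6039, -0.0484, 0.0402]
eef_rot: [-0.0, 0.175, 0.985, 0.0]
ft_force: [0.3, 0.7, -1.3]
finger_gap: 0.0167
gripper_force: 39.2
t 17.7 pos [603.9 -48.4  40.2] yaw 69.8 gap 16.7 j6 -1.41 F [ 0.3  0.7 -1.3] | shift [-0.0011 -0.0002  0.0097] turn [-0.    -0.001 -0.   ]
```

```bash
python3 -m creep '[[[-0.001,0,0.004],[0,0,0],-1],[[-0.001,0,0.007],[0,0,0],-1],[[-0.001,0,0.01],[0,0,0],-1],[[-0.001,0,0.0105],[0,0,0],-1],[[-0.001,0,0.0105],[0,0,0],-1],[[-0.001,0,0.0105],[0,0,0],0.2],[[-0.001,0,0.0105],[0,0,0],0.2],[[-0.001,0,0.0105],[0,0,0],0.2],[[-0.001,0,0.0105],[0,0,0],0.2]]' && python3 -m creep '[[[0,0,-0.02],[0,0,0],0.2],[[0,0,-0.06],[0,0,0],0.2],[[0,0,-0.11],[0,0,0],0.2],[[0,0,-0.16],[0,0,0],0.2],[[0,0,-0.2],[0,0,0],0.4],[[0,0,-0.2],[0,0,0],0.4],[[0,0,-0.2],[0,0,0],0.4]]';python3 - <<'E'
from h import *
go(334.8,286,120,74.8)
E
```

```text
time: 18.6
ee_pos: [0.6055, -0.0486, 0.0298]
eef_rot: [0.0, 0.175, 0.985, 0.0]
ft_force: [0.9, -0.6, 0.4]
finger_gap: 0.0512
gripper_force: 0.0
time: 19.3
ee_pos: [0.6057, -0.0487, 0.2308]
eef_rot: [0.001, 0.175, 0.985, 0.0]
ft_force: [-0.8, 0.0, -0.5]
finger_gap: 0.0598
gripper_force: 0.0
t 19.3 pos [605.7 -48.7 230.8] yaw 69.8 gap 59.8 j6 -1.41 F [-0.8  0.  -0.5] | shift [0.3699 0.2208 0.1101] turn [ 0.     0.002 -0.086]
```

```bash
python3 -m creep '[[[0.035,0.021,0],[0,0,0],1],[[0.075,0.045,0],[0,0,-0.02],1],[[0.115,0.069,0],[0,0,-0.04],1],[[0.157,0.094,0],[0,0,-0.06],1],[[0.199,0.119,0],[0,0,-0.08],1],[[0.241,0.144,0],[0,0,-0.086],1],[[0.283,0.169,0],[0,0,-0.086],1],[[0.325,0.194,0.01],[0,0,-0.086],1],[[0.355,0.212,0.03],[0,0,-0.086],1],[[0.37,0.221,0.05],[0,0,-0.086],1]]' && python3 -m creep '[[[0,0,0],[0,0,0],1],[[0,0,0],[0,0,0],1]]'; python3 - <<'E'
from h import *
s_=r.sense();im=r.camera("wrist");t=r.camera("top");cv2.imwrite("pics/w5.png",im);cv2.imwrite("pics/t5.png",t)
im=cv2.GaussianBlur(im,(3,3),0);h,s,v=hsv(im)
m=(h<=12)&(s>125)&(v<170)
try: 
    b=blob(m,(180,80,480,360),3); print(b.min(0),b.max(0),rect(plane("wrist",b,.035,s_)))
except Exception as e: print(e)
go(334.8,286,7,74.8)
c=np.hstack([im[60:360,140:500],cv2.resize(t[130:250,240:450],(420,240)) if 0 else cv2.copyMakeBorder(cv2.resize(t[140:240,250:450],(440,220)),0,80,0,0,0)])
cv2.imwrite("pics/c6.png",c)
E
```

```text
time: 20.3
ee_pos: [0.3308, 0.2874, 0.1776]
eef_rot: [-0.002, 0.131, 0.991, -0.001]
ft_force: [0.6, -0.1, -0.3]
finger_gap: 0.0855
gripper_force: 0.0
time: 20.5
ee_pos: [0.3334, 0.2857, 0.1784]
eef_rot: [-0.001, 0.132, 0.991, -0.001]
ft_force: [0.3, 0.9, -0.2]
finger_gap: 0.0856
gripper_force: 0.0
[302. 164.] [351. 275.] c 332.8 288.7 cm 333.1 288.6  L 92.3 W 38.4 ang -15.5
t 20.6 pos [335.1 285.8 179.8] yaw 74.7 gap 85.5 j6 -0.76 F [0.8 0.1 0.1] | shift [0.0004 0.0002 0.1728] turn [-0.     0.    -0.001]
```

View pics/c6.png

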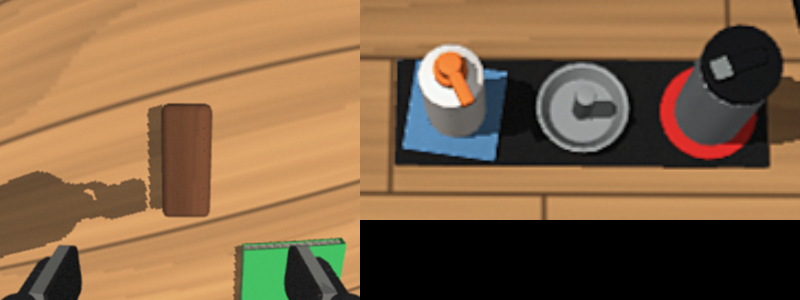

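The brush is in view at (326,219). In the top view the bottle, dish and mug are all well centred on their spots.

```bash
python3 -m creep '[[[0.001,0.001,0.03],[0,0,0],1],[[0.001,0.001,0.07],[0,0,0],1],[[0.001,0.001,0.11],[0,0,0],1],[[0.001,0.001,0.14],[0,0,0],1],[[0.001,0.001,0.16],[0,0,0],1],[[0.001,0.001,0.17],[0,0,0],1],[[0.001,0.001,0.174],[0,0,0],1],[[0.001,0.001,0.174],[0,0,0],1]]' && python3 -m creep '[[[0,0,0],[0,0,0],-1],[[0,0,0],[0,0,0],-1],[[0,0,0],[0,0,0],-1],[[0,0,0],[0,0,0],-1],[[0,0,0],[0,0,0],-1],[[0,0,0],[0,0,0],-1],[[0,0,0],[0,0,0],-1]]' 30; python3 - <<'E'
from h import *
go(516.2,-374,200,79.9)
im=cv2.imread("pics/t5.png");h,s,v=hsv(im)
b=blob((s<25)&(v>60),(318,160,367,215),3); P=plane("top",b,.022)
print("dish",rect(P),cv2.minEnclosingCircle((P*1000).astype(np.float32)))
E
```

```text
time: 21.4
ee_pos: [0.3345, 0.2875, 0.0061]
eef_rot: [0.0, 0.133, 0.991, 0.0]
ft_force: [-1.0, -0.3, 0.4]
finger_gap: 0.0855
gripper_force: 0.0
time: 22.1
ee_pos: [0.3341, 0.2879, 0.0066]
eef_rot: [0.001, 0.132, 0.991, 0.001]
ft_force: [-1.2, 0.3, 6.0]
finger_gap: 0.0397
gripper_force: 30.8
t 22.1 pos [334.1 287.9   6.6] yaw 74.8 gap 39.7 j6 -0.75 F [-1.2  0.3  6. ] | shift [-0.3497 -0.5907 -0.1937] turn [ 0.001  0.001 -0.089]
dish c 605.2 -44.5 cm 606.2 -47.2  L 79.6 W 71.3 ang -0.0 ((605.5745849609375, -49.419315338134766), 41.89105224609375)
```

```bash
python3 -m creep '[[[0,0,-0.03],[0,0,0],-1],[[0,0,-0.07],[0,0,0],-1],[[0,0,-0.12],[0,0,0],-1],[[-0.01,-0.017,-0.16],[0,0,0],-1],[[-0.03,-0.05,-0.19],[0,0,0],-1],[[-0.05,-0.085,-0.2],[0,0,0],-1],[[-0.072,-0.122,-0.2],[0,0,0],-1],[[-0.095,-0.16,-0.2],[0,0,0],-1],[[-0.118,-0.2,-0.2],[0,0,0],-1],[[-0.142,-0.24,-0.2],[0,0,0],-1]]' && python3 -m creep '[[[-0.023,-0.039,0],[0,0,0],-1],[[-0.046,-0.078,0],[0,0,-0.02],-1],[[-0.07,-0.118,0],[0,0,-0.04],-1],[[-0.093,-0.157,0],[0,0,-0.06],-1],[[-0.117,-0.198,0],[0,0,-0.08],-1],[[-0.14,-0.237,0],[0,0,-0.089],-1],[[-0.163,-0.276,0],[0,0,-0.089],-1],[[-0.183,-0.31,0],[0,0,-0.089],-1],[[-0.2,-0.338,0],[0,0,-0.089],-1],[[-0.207,-0.35,0],[0,0,-0.089],-1]]' && python3 -m creep '[[[0,0,0],[0,0,0],-1],[[0,0,0],[0,0,0],-1],[[0,0,0],[0,0,0],-1]]';  python3 - <<'E'
from h import *
s_=r.sense();im=r.camera("wrist");t=r.camera("top");cv2.imwrite("pics/w6.png",im);cv2.imwrite("pics/t6.png",t)
go(516.2,-374,60,79.9)
E
```

```text
time: 23.1
ee_pos: [0.4073, 0.0171, 0.2059]
eef_rot: [0.0, 0.132, 0.991, 0.0]
ft_force: [1.6, -0.1, 0.3]
finger_gap: 0.0399
gripper_force: 30.8
time: 24.1
ee_pos: [0.5157, -0.3764, 0.2049]
eef_rot: [-0.0, 0.089, 0.996, -0.0]
ft_force: [0.1, 1.0, -0.4]
finger_gap: 0.0396
gripper_force: 30.8
time: 24.4
ee_pos: [0.5149, -0.3714, 0.2059]
eef_rot: [-0.0, 0.088, 0.996, 0.001]
ft_force: [-0.1, 0.4, -0.9]
finger_gap: 0.0393
gripper_force: 30.8
t 24.5 pos [ 515.1 -371.8  206.2] yaw 79.9 gap 39.8 j6 -2.13 F [ 0.1 -0.6  0. ] | shift [-0.0014 -0.0021  0.1462] turn [ 0.    -0.     0.001]
```

View pics/w6.png

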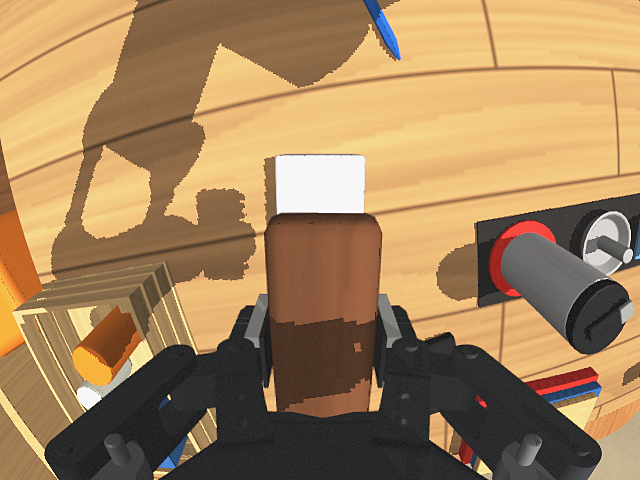

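The brush is held square, with its far end at (266–380, 215). The tin's lid edge (277–365, 155) is lined up beneath it.

```bash
python3 - <<'E'
from h import *
s_=r.sense(); im=cv2.imread("pics/w6.png"); h,s,v=hsv(im)
b=blob((s<40)&(v>200),(260,140,380,212),3)
P=plane("wrist",b,.035,s_)*1000
a=np.radians(-10.1); X=np.array([np.cos(a),np.sin(a)]);Y=np.array([-X[1],X[0]])
u=P@X; w=P@Y; print("u range",u.min(),u.max(),"w",w.min(),w.max())
uc=u.min()+56; wc=(np.percentile(w,1)+np.percentile(w,99))/2; print("tin c",uc*X+wc*Y)
m=(h<=12)&(s>110)&(v<190)
b=blob(m,(255,205,390,270),3); z=s_["ee_pos"][2]-.0066+.035
Q=plane("wrist",b,z,s_)*1000; print("brush near end u",(Q@X).min(),"w mid",((Q@Y).min()+(Q@Y).max())/2, "tcp u,w",s_["ee_pos"][:2]*1000@X,s_["ee_pos"][:2]*1000@Y)
E
```

```text
u range 520.3021350598411 569.1277163958304 w -315.423602388583 -239.58842113926397
tin c [ 518.70712029 -374.2632774 ]
brush near end u 522.8594989456741 w mid -275.36427333360757 tcp u,w 572.3496384643831 -275.6794357680263
```

```bash
python3 -m creep '[[[-0.0025,-0.002,0.03],[0,0,0],-1],[[-0.0025,-0.002,0.07],[0,0,0],-1],[[-0.0025,-0.002,0.11],[0,0,0],-1],[[-0.0025,-0.002,0.14],[0,0,0],-1],[[-0.0025,-0.002,0.15],[0,0,0],-1],[[-0.0025,-0.002,0.155],[0,0,0],-1],[[-0.0025,-0.002,0.155],[0,0,0],-1],[[-0.0025,-0.002,0.155],[0,0,0],-1]]';  python3 - <<'E'
from h import *
go(517.5,-374.3,42,79.9)
E
```

```text
time: 25.3
ee_pos: [0.5186, -0.3766, 0.0527]
eef_rot: [0.001, 0.088, 0.996, -0.001]
ft_force: [-0.1, -0.6, -1.2]
finger_gap: 0.0395
gripper_force: 30.8
t 25.3 pos [ 518.6 -376.6   52.7] yaw 79.9 gap 39.5 j6 -2.13 F [-0.1 -0.6 -1.2] | shift [0.0015 0.0021 0.0107] turn [-0.002  0.003 -0.   ]
```

```bash
python3 -m creep '[[[0,0,0],[0,0,0],-1],[[0,0,0],[0,0,0],-1],[[0,0,0],[0,0,0],-1]]';  python3 - <<'E'
from h import *
go(517.5,-374.3,42,79.9)
E
```

```text
time: 25.6
ee_pos: [0.5177, -0.3761, 0.0515]
eef_rot: [0.001, 0.088, 0.996, -0.0]
ft_force: [0.4, 0.6, -0.3]
finger_gap: 0.0394
gripper_force: 30.8
t 25.6 pos [ 517.7 -376.1   51.5] yaw 79.9 gap 39.4 j6 -2.13 F [ 0.4  0.6 -0.3] | shift [0.0005 0.0018 0.0095] turn [-0.001  0.001 -0.001]
```

```bash
python3 -m creep '[[[0,0.0015,0.004],[0,0,0],-1],[[0,0.0015,0.007],[0,0,0],-1],[[0,0.0015,0.0095],[0,0,0],-1],[[0,0.0015,0.0095],[0,0,0],-1],[[0,0.0015,0.0095],[0,0,0],-1]]' && python3 -m creep '[[[0,0,0],[0,0,0],1],[[0,0,0],[0,0,0],1],[[0,0,0],[0,0,0],1],[[0,0,0],[0,0,0],1],[[0,0,-0.03],[0,0,0],1],[[0,0,-0.07],[0,0,0],1],[[0,0,-0.12],[0,0,0],1],[[0,0,-0.16],[0,0,0],1],[[0,0,-0.16],[0,0,0],1],[[0,0,-0.16],[0,0,0],1]]'; python3 - <<'E'
from h import *
go(318,-296.5,130,105.2)
E
```

```text
time: 26.1
ee_pos: [0.5175, -0.3741, 0.0416]
eef_rot: [-0.0, 0.088, 0.996, 0.0]
ft_force: [-1.8, 1.0, 4.7]
finger_gap: 0.0396
gripper_force: 31.4
time: 27.1
ee_pos: [0.518, -0.3747, 0.2025]
eef_rot: [0.001, 0.088, 0.996, -0.001]
ft_force: [-0.6, 0.8, -1.1]
finger_gap: 0.0852
gripper_force: 0.0
t 27.1 pos [ 518.  -374.7  202.5] yaw 79.9 gap 85.2 j6 -2.13 F [-0.6  0.8 -1.1] | shift [0.2108 0.0419 0.0719] turn [-0.002  0.002 -0.442]
```

```bash
python3 -m creep '[[[0.02,0.004,0],[0,0,0.14],1],[[0.045,0.009,0],[0,0,0.28],1],[[0.07,0.014,0],[0,0,0.42],1],[[0.095,0.019,0],[0,0,0.56],1],[[0.12,0.024,0],[0,0,0.7],1],[[0.145,0.029,0],[0,0,0.84],1],[[0.17,0.034,0],[0,0,0.98],1],[[0.19,0.038,0],[0,0,1.12],1],[[0.205,0.041,0],[0,0,1.26],1],[[0.211,0.042,0],[0,0,1.4],1]]' && python3 -m creep '[[[0,0,0],[0,0,0.14],1],[[0,0,0],[0,0,0.28],1],[[0,0,0],[0,0,0.42],1],[[0,0,0],[0,0,0.56],1],[[0,0,0],[0,0,0.7],1],[[0,0,0],[0,0,0.84],1],[[0,0,0],[0,0,0.98],1],[[0,0,0],[0,0,1.12],1],[[0,0,0],[0,0,1.26],1],[[0,0,0],[0,0,1.3],1]]' && python3 -m creep '[[[0,0,0],[0,0,0],1],[[0,0,0],[0,0,0],1]]'; python3 - <<'E'
from h import *
s_=r.sense();im=r.camera("wrist");t=r.camera("top");cv2.imwrite("pics/w7.png",im);cv2.imwrite("pics/t7.png",t)
go(318,-296.5,130,-74.8)
h,s,v=hsv(im)
for z in (.005,.009):
    b=blob((h>105)&(h<130)&(s>120),(150,60,500,420),1); print(b.min(0),b.max(0),rect(plane("wrist",b,z,s_)))
c=np.hstack([cv2.resize(im[40:400,130:530],(400,360)),cv2.resize(t[180:360,440:600],(320,360))])
cv2.imwrite("pics/c7.png",c)
E
```

```text
time: 28.1
ee_pos: [0.3151, -0.2939, 0.1993]
eef_rot: [-0.003, 0.711, 0.703, 0.0]
ft_force: [0.0, -0.2, -0.6]
finger_gap: 0.0852
gripper_force: 0.0
time: 29.1
ee_pos: [0.3165, -0.2948, 0.1992]
eef_rot: [-0.002, 0.991, 0.13, -0.001]
ft_force: [-0.4, -0.1, -0.4]
finger_gap: 0.0852
gripper_force: 0.0
time: 29.3
ee_pos: [0.3168, -0.2953, 0.2]
eef_rot: [-0.001, 0.991, 0.132, -0.001]
ft_force: [-0.3, 0.6, 0.0]
finger_gap: 0.0853
gripper_force: 0.0
t 29.4 pos [ 317.1 -295.6  200.6] yaw -74.8 gap 85.7 j6 0.39 F [0.2 0.6 0.4] | shift [0.0007 0.0012 0.0706] turn [-0.002  0.001  0.   ]
[320. 131.] [330. 273.] c 322.0 -295.6 cm 319.2 -296.2  L 136.6 W 9.7 ang 15.1
[320. 131.] [330. 273.] c 322.9 -295.4 cm 320.1 -295.9  L 135.0 W 9.5 ang 15.1
```

View pics/c7.png

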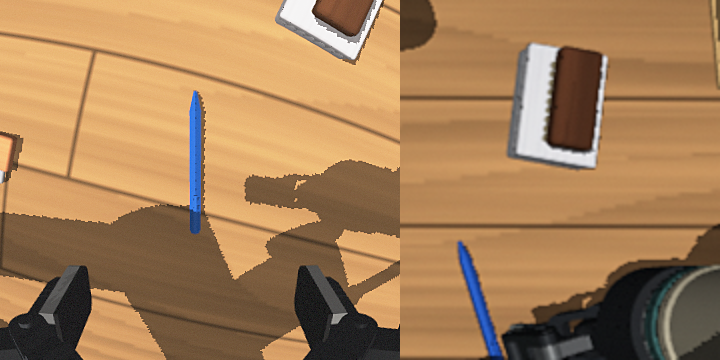

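The pen is clear at (325,202), with its tip away from the base. The brush lies on the tin; I'll check its offset numerically.

```bash
python3 - <<'E'
from h import *
im=cv2.imread("pics/t7.png");h,s,v=hsv(im)
b=blob((h<=12)&(s>130)&(v<140),(490,195,570,270),3); print("brush",rect(plane("top",b,.070)))
g=cv2.morphologyEx((((s<45)&(v>170))|((h<=12)&(s>130)&(v<140))).astype(np.uint8),cv2.MORPH_CLOSE,np.ones((5,5)))
w=blob((s<45)&(v>190),(490,195,570,270),1); print("tin white",rect(plane("top",w,.035)))
go(321.8,-296,2.5,-74.8)
E
```

```text
brush c 516.3 -371.4 cm 516.3 -371.4  L 94.4 W 41.0 ang -10.4
tin white c 516.7 -374.9 cm 511.8 -356.6  L 109.4 W 75.2 ang -10.2
t 29.4 pos [ 317.1 -295.6  200.6] yaw -74.8 gap 85.7 j6 0.39 F [0.2 0.6 0.4] | shift [0.0045 0.0019 0.1981] turn [-0.002  0.001  0.   ]
```

```bash
python3 - <<'E'
from h import *
im=r.camera("scene");cv2.imwrite("pics/s7.png",im);h,s,v=hsv(im)
b=blob((h<=13)&(s>110)&(v<150),(95,175,180,255),3); print("brush",b.min(0),b.max(0),rect(plane("scene",b,.070)))
w=blob((s<45)&(v>140),(95,185,180,255),1); print("tin",w.min(0),w.max(0),rect(plane("scene",w,.035)))
cv2.imwrite("pics/c8.png",cv2.resize(im[170:260,90:190],None,fx=6,fy=6,interpolation=2))
E
```

```text
brush [109. 197.] [153. 224.] c 520.9 -365.7 cm 521.3 -368.3  L 95.9 W 54.0 ang -9.3
tin [101. 210.] [165. 242.] c 516.2 -373.1 cm 522.6 -352.0  L 110.5 W 75.9 ang -10.6
```

View pics/c8.png

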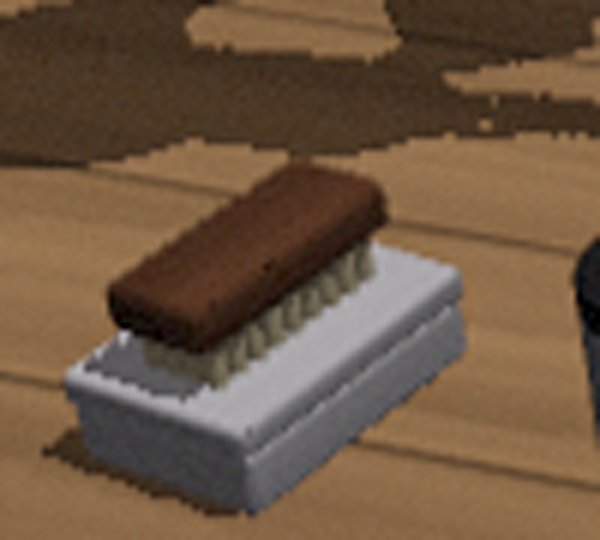

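The scene crop shows the brush on the tin. The bristle feet are at (148,365), (212,385), (370,275) and the lid corners at (68,382), (250,440), (462,272), all in crop pixels.

```bash
python3 - <<'E'
from h import *
q=lambda l:plane("scene",np.array(l)/6.+[89.6,169.6],.035)*1000
B=q([(148,365),(215,385),(372,275)]);T=q([(66,380),(250,440),(464,272)])
print(B,T); print("brush c",(B[0]+B[2])/2,"tin c",(T[0]+T[2])/2, np.linalg.norm(B[0]-B[1]),np.linalg.norm(B[2]-B[1]),np.linalg.norm(T[0]-T[1]),np.linalg.norm(T[2]-T[1]))
E
```

```text
[[ 550.70930499 -397.00395296]
 [ 554.53087481 -369.72276432]
 [ 480.87826938 -354.27110176]] [[ 566.06783936 -417.75319527]
 [ 578.49032217 -342.37349725]
 [ 470.10314841 -325.20626382]]
brush c [ 515.79378718 -375.63752736] tin c [ 518.08549388 -371.47972955] 27.54755251040425 75.25596429535483 76.39644595013235 109.73829477505333
```

```bash
python3 -m creep '[[[0.0045,0.001,0.03],[0,0,0],0.5],[[0.0045,0.001,0.07],[0,0,0],0],[[0.0045,0.001,0.11],[0,0,0],0],[[0.0045,0.001,0.15],[0,0,0],0],[[0.0045,0.001,0.175],[0,0,0],0],[[0.0045,0.001,0.185],[0,0,0],0],[[0.0045,0.001,0.185],[0,0,0],0],[[0.0045,0.001,0.185],[0,0,0],0]]';  python3 - <<'E'
from h import *
go(321.8,-296,3,-74.8)
E
```

```text
time: 30.25
ee_pos: [0.3227, -0.2965, 0.0171]
eef_rot: [0.001, 0.991, 0.132, 0.001]
ft_force: [-0.6, 0.4, 0.6]
finger_gap: 0.0424
gripper_force: 0.0
t 30.2 pos [ 322.7 -296.5   17.1] yaw -74.8 gap 42.4 j6 0.40 F [-0.6  0.4  0.6] | shift [-0.0007 -0.0008  0.0141] turn [ 0.002 -0.001 -0.   ]
```

```bash
python3 -m creep '[[[0,0,0.006],[0,0,0],0],[[0,0,0.011],[0,0,0],0],[[0,0,0.0135],[0,0,0],0],[[0,0,0.0135],[0,0,0],0],[[0,0,0.0135],[0,0,0],-1],[[0,0,0.0135],[0,0,0],-1],[[0,0,0.0135],[0,0,0],-1],[[0,0,0.0135],[0,0,0],-1],[[0,0,0.0135],[0,0,0],-1],[[0,0,0.0135],[0,0,0],-1]]' 20;  python3 - <<'E'
from h import *
go(518.4,351.6,150,-103.1)
E
```

```text
time: 31.25
ee_pos: [0.3221, -0.2959, 0.003]
eef_rot: [0.0, 0.991, 0.132, 0.0]
ft_force: [0.5, -0.6, 4.1]
finger_gap: 0.0099
gripper_force: 23.9
t 31.2 pos [ 322.1 -295.9    3. ] yaw -74.8 gap 9.9 j6 0.40 F [ 0.5 -0.6  4.1] | shift [ 0.3589 -0.5735 -0.1472] turn [ 0.    -0.     0.493]
```

```bash
python3 -m creep '[[[0,0,-0.02],[0,0,0],-1],[[0,0,-0.06],[0,0,0],-1],[[0,0,-0.11],[0,0,0],-1],[[0.01,-0.016,-0.15],[0,0,0],-1],[[0.028,-0.045,-0.17],[0,0,0],-1],[[0.049,-0.078,-0.17],[0,0,0],-1],[[0.071,-0.114,-0.17],[0,0,0],-1],[[0.094,-0.15,-0.17],[0,0,0],-1],[[0.117,-0.187,-0.17],[0,0,0],-1],[[0.14,-0.223,-0.17],[0,0,0],-1]]' && python3 -m creep '[[[0.024,-0.038,0],[0,0,0.05],-1],[[0.048,-0.076,0],[0,0,0.1],-1],[[0.072,-0.115,0],[0,0,0.16],-1],[[0.096,-0.153,0],[0,0,0.22],-1],[[0.12,-0.192,0],[0,0,0.28],-1],[[0.144,-0.23,0],[0,0,0.34],-1],[[0.168,-0.268,0],[0,0,0.4],-1],[[0.19,-0.304,0],[0,0,0.45],-1],[[0.21,-0.335,0],[0,0,0.48],-1],[[0.219,-0.35,0],[0,0,0.493],-1]]' && python3 -m creep '[[[0,0,0],[0,0,0],-1],[[0,0,0],[0,0,0],-1],[[0,0,0],[0,0,0],-1]]';  python3 - <<'E'
from h import *
s_=r.sense();im=r.camera("wrist");t=r.camera("top");cv2.imwrite("pics/w9.png",im);cv2.imwrite("pics/t9.png",t)
go(518.4,351.6,60,-103.1)
h,s,v=hsv(im)
try:
    b=blob((h>105)&(h<130)&(s>120),(150,60,500,470),1); print(b.min(0),b.max(0),rect(plane("wrist",b,s_["ee_pos"][2]+.006,s_)))
except Exception as e: print(e)
b=blob((h>45)&(h<75)&(s>100)&(v>100),(100,0,560,400),5); print("nb",b.min(0),b.max(0),rect(plane("wrist",b,.014,s_)))
cv2.imwrite("pics/c9.png",np.hstack([cv2.resize(im,(480,360)),cv2.resize(t[160:290,90:210],(320,360))]))
E
```

```text
time: 32.25
ee_pos: [0.3986, -0.0421, 0.1727]
eef_rot: [-0.0, 0.991, 0.132, 0.0]
ft_force: [0.8, -0.4, -0.9]
finger_gap: 0.0102
gripper_force: 23.5
time: 33.25
ee_pos: [0.519, 0.3545, 0.1719]
eef_rot: [-0.001, 0.994, -0.113, -0.0]
ft_force: [-0.3, -0.4, -0.3]
finger_gap: 0.0104
gripper_force: 23.5
time: 33.55
ee_pos: [0.518, 0.3501, 0.1725]
eef_rot: [0.001, 0.993, -0.114, -0.0]
ft_force: [0.3, -1.1, -0.0]
finger_gap: 0.0104
gripper_force: 23.5
t 33.6 pos [518.2 350.1 173. ] yaw -103.1 gap 10.0 j6 2.28 F [-0.4  0.1 -0.6] | shift [-0.0002 -0.0016  0.113 ] turn [ 0.     0.    -0.001]
[310. 152.] [335. 417.] c 523.2 349.1 cm 520.3 349.9  L 126.9 W 10.3 ang -13.1
nb [256. 130.] [385. 297.] c 519.8 351.9 cm 523.9 351.5  L 147.6 W 105.3 ang -13.2
```

View pics/c9.png

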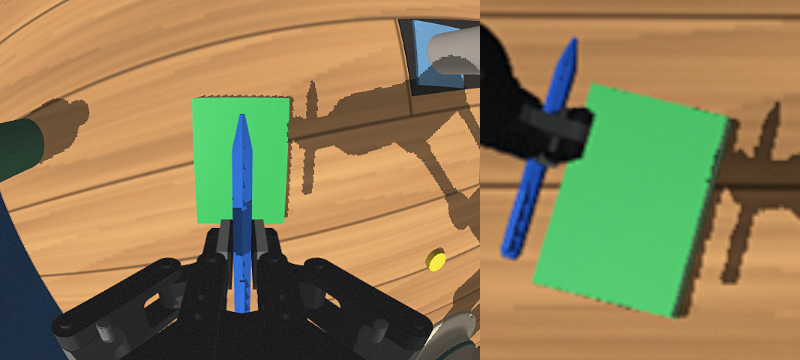

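The pen is held level at its middle and parallel to the notebook's long side.

```bash
python3 -m creep '[[[0,-0.0015,0.03],[0,0,0],-1],[[0,-0.0015,0.07],[0,0,0],-1],[[0,-0.0015,0.11],[0,0,0],-1],[[0,-0.0015,0.135],[0,0,0],-1],[[0,-0.0015,0.145],[0,0,0],-1],[[0,-0.0015,0.148],[0,0,0],-1],[[0,-0.0015,0.148],[0,0,0],-1],[[0,-0.0015,0.148],[0,0,0],-1],[[0,-0.0015,0.148],[0,0,0],-1]]';  python3 - <<'E'
from h import *
go(518.6,351.8,17,-103.1)
E
```

```text
time: 34.55
ee_pos: [0.5199, 0.3533, 0.0265]
eef_rot: [-0.001, 0.993, -0.114, 0.001]
ft_force: [1.1, -0.6, -0.5]
finger_gap: 0.0104
gripper_force: 23.5
t 34.5 pos [519.9 353.3  26.5] yaw -103.1 gap 10.4 j6 2.29 F [ 1.1 -0.6 -0.5] | shift [-0.0009  0.0017  0.0095] turn [-0.002 -0.002  0.   ]
```

```bash
python3 -m creep '[[[-0.001,0.001,0.004],[0,0,0],-1],[[-0.001,0.001,0.007],[0,0,0],-1],[[-0.001,0.001,0.0092],[0,0,0],-1],[[-0.001,0.001,0.0092],[0,0,0],-1],[[-0.001,0.001,0.0092],[0,0,0],-1],[[-0.001,0.001,0.0092],[0,0,0],-1]]';  python3 - <<'E'
from h import *
go(518.6,351.8,17,-103.1)
E
```

```text
time: 35.15
ee_pos: [0.5175, 0.352, 0.017]
eef_rot: [-0.0, 0.994, -0.114, 0.0]
ft_force: [-2.3, -1.4, 9.6]
finger_gap: 0.0101
gripper_force: 24.6
t 35.1 pos [517.5 352.   17. ] yaw -103.1 gap 10.1 j6 2.29 F [-2.3 -1.4  9.6] | shift [ 0.0012 -0.0001 -0.    ] turn [-0.    -0.     0.001]
```

```bash
python3 -m creep '[[[0,0,-0.0005],[0,0,0],-1],[[0,0,-0.0005],[0,0,0],-0.6],[[0,0,-0.0005],[0,0,0],-0.2],[[0,0,-0.0005],[0,0,0],-0.2],[[0,0,-0.0005],[0,0,0],-0.2],[[0,0,-0.03],[0,0,0],-0.2],[[0,0,-0.07],[0,0,0],-0.2],[[0,0,-0.12],[0,0,0],0],[[0,0,-0.16],[0,0,0],0],[[0,0,-0.16],[0,0,0],0]]' && python3 -m creep '[[[-0.04,0,0],[0,0,0],0],[[-0.09,0,0],[0,0,0],0],[[-0.14,0,0],[0,0,0],0],[[-0.18,0,0],[0,0,0],0],[[-0.18,0,0],[0,0,0],0],[[-0.18,0,0],[0,0,0],0]]';  python3 - <<'E'
from h import *
s_=r.sense();w=r.camera("wrist");t=r.camera("top");sc=r.camera("scene")
for n,i in(("w10",w),("t10",t),("s10",sc)): cv2.imwrite(f"pics/{n}.png",i)
for n,i,z in(("top",t,.0),("scene",sc,0),("wrist",w,0)):
    h,s,v=hsv(i); 
    roi={"top":(100,180,200,280),"scene":(450,260,560,345),"wrist":(60,0,600,400)}[n]
    try:
        b=blob((h>105)&(h<130)&(s>120),roi,1); print(n,"pen",rect(plane(n,b,.02,s_)))
        b=blob(((h>45)&(h<75)&(s>100)&(v>100)),roi,3); print(n,"nb",rect(plane(n,b,.014,s_)))
    except Exception as e: print(n,e)
cv2.imwrite("pics/c10.png",np.hstack([cv2.resize(t[150:290,100:240],(360,360)),cv2.resize(sc[150:350,90:560],(440,360))]))
E
```

```text
time: 36.15
ee_pos: [0.5213, 0.354, 0.1826]
eef_rot: [-0.004, 0.993, -0.114, 0.006]
ft_force: [0.0, 0.2, 0.2]
finger_gap: 0.0426
gripper_force: 0.0
time: 36.75
ee_pos: [0.3416, 0.3928, 0.1753]
eef_rot: [0.0, 0.994, -0.113, 0.0]
ft_force: [0.3, 0.3, 0.3]
finger_gap: 0.0429
gripper_force: 0.0
top pen c 517.5 350.4 cm 514.5 351.2  L 132.7 W 10.6 ang -13.0
top nb c 512.0 324.3 cm 511.9 320.9  L 148.7 W 54.0 ang -12.3
scene pen c 515.1 352.7 cm 513.1 353.3  L 139.5 W 10.2 ang -13.1
scene nb c 517.6 352.5 cm 519.0 352.5  L 148.1 W 105.7 ang -13.4
wrist pen c 486.1 359.7 cm 486.5 359.6  L 69.6 W 9.5 ang -13.0
wrist nb c 484.9 359.9 cm 484.3 360.1  L 105.3 W 80.1 ang 77.0
```

View pics/t10.png

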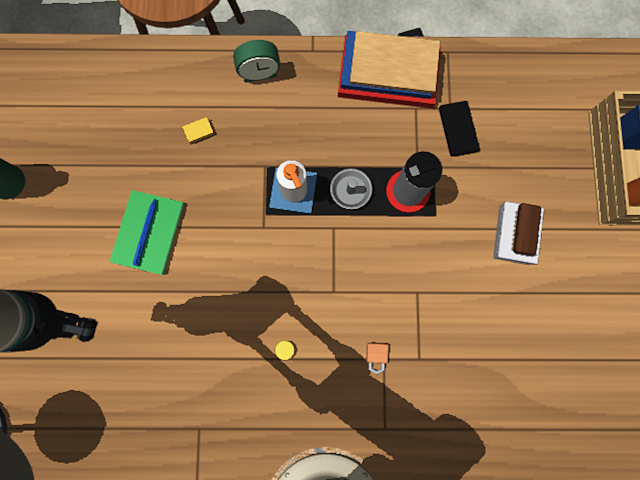

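The top view shows everything in place: pen on the notebook (146,232), bottle, dish and mug on the mat, and brush on the tin (528,229).

```bash
python3 -c "
from workcell import r
print(r.hand_in())"
```

```text
the job is handed in; nothing more can be done
None
```

All five items were set out in the order asked and handed in at about 37 s of the 128 s allowed, nothing tipped or dropped: by the camera checks the mug, bottle, dish and pen are within 1–3 mm, while the brush's centring on the tin is less sure, as two views differed by 2–4 mm in opposite directions.

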